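# Make up two soap-shop gift trays

### The arm

A 7-joint arm with a two-finger parallel gripper is mounted at the origin on a cart in front of the work surface, level with it; the furniture and walls round the work are solid. World frame = base frame: x ahead of the robot, y to its left, z up, the work surface at z = 0. Lengths are in mm, angles in rad, forces in N, time in s.
With the tool pointing down it reaches from about 425 to 925 mm from the base axis. Payload 6.8 kg.
Tool frame: the origin (TCP) lies at the very end of the fingers, on their centre line; the grasp point (between the pads) lies robot.grasp_offset behind it (robot.grasp_offset is the distance from the TCP to the grasp point, in mm); z points along the fingers, y is the line along which they close (so a half turn about z gives the same grasp; the last joint's range is limited). The gripper opens to 85 mm and grips with 20 to 120 N. Pads are 22 mm wide; open, the fingers measure 114 mm over their backs; the gripper's body (76 mm by 85 mm) begins 54 mm behind the grasp point. The pads swing forward as they close: fully open they stand 13 mm farther back than shut.
Start: joints at [1.088, 0.477, 0.022, 1.555, -0.011, 1.109, -0.083], TCP at [247.118, -628.156, 231.308] pointing down, gripper open.
Joint ranges: [-2.96, 2.96], [-0.34, 2.1], [-1.41, 1.46], [0.24, 2.44], [-1.37, 4.51], [0.17, 1.92], [-2.96, 2.96]. Speed limits (rad/s): [2.39, 2.39, 3.14, 3.14, 3.14, 3.14, 3.14].

### API

Orientations are given as [roll, pitch, yaw] about the fixed x, y, z axes, in that order (R = Rz(yaw) Ry(pitch) Rx(roll)).
In Python, from workcell import robot gives the robot as it stands. The module is installed in compiled form; this text tells all that it offers.
- The arm moves only by the shell command python3 -m creep 'ROWS' [FORCE]. ROWS is text: rows parted by semicolons, each of 7 numbers parted by spaces: the closure, from 0 (fully open) to 1 (shut), then the shift along the tool's x, y, z in m, then the turn, a rotation vector about the tool's x, y, z in degrees. In form: jaw x y z wx wy wz; .... A call has 1 to 8 rows; each row is the pose to reach, as a shift and turn from the pose commanded when the call began, along the tool's axes at that moment; what a row does not reach only later rows make up. A row lasts 1/8 s, in which the tool goes at most 62.5 mm and 10.7 degrees, less where a joint would pass 70% of its speed; a pose out of reach is approached as far as the arm can. A call with a gripper value outside its range is refused whole. The fingers move at their own pace and stop on an object; FORCE is the grip in N (left out, the last holds). Time passes only in rows, so rows that repeat a pose let the fingers close. It gives the time, the measured TCP pose, the force, the opening and the grip force at its end, in the units of the state.
- robot.observe(): the state, without advancing time (a new reading comes with each control period).
- robot.read_camera(name): name is "side" or "top" or "wrist"; returns a dict with "image" (384x512x3 uint8, blue, green, red), "z_map" (384x512 float32, mm along the optical axis (not along the pixel's ray), 0 where there is no reading), "intrinsics" (3x3 intrinsics, pixels), "k1" (the pictures are not rectified: a ray, as slopes to the right and down, at radius r is drawn at 1 + k1 r^2 times it, then the intrinsics apply), "origin" and "rotation" of the camera in the world. Camera axes: x right, y down, z forward; pixel columns grow to the right and rows downward; lengths in mm; the calibration is good to about 2 mm. A picture is of the moment at which its call begins.
- robot.finish_job(): hands the job in; it is judged then, once.
Trained networks look in a picture, given as the dict that the camera call returned (one of the last four; its "shot" number tells which), for a name from the list of things; names that differ only in an ending like _2 or _b are one class to them, and where a whole thing is asked for, a point or a joint stands for the part that bears it (a point fixed in the world has none). Each returns a list of dicts, best first, with "p" (0 to 1); they miss things now and then, are a little off and sometimes report something else, mostly with a low value. They report only what shows in the picture. A call takes as long as a camera call. They do not tell look-alikes from the thing itself.
- robot.outline_of(picture, name): "mask" (384x512 bool, what is visible of it) and "rect" ([centre column, centre row, width, height] in pixels, round what is visible of it).
The state is a dict: "time": time; "joint_pos": joint angles; "dq": joint speeds; "joint_efforts": joint torques, N m; "tcp_pos": TCP position; "eef_rot": TCP orientation; "ft_force": force on the tool from outside, world axes, zero at the start; "ft_torque": the same for the moment, N m; "gripper_width": finger opening in mm; "grip_force": force on a finger pad.
Only numpy, scipy, OpenCV 4.12 (cv2) and the standard library are available. Lean on these libraries where they do the work, as an engineer would, in place of code of your own. Each camera call takes 0.05 s, during which the arm holds its last target. There are 200 camera calls.

### The job

Make up the two wooden gift trays from the stock standing round them on the worktable: the tray with two pockets is the bath set and gets the flat soap bar and the dropper bottle; the tray with three pockets is the soap maker's set and gets the wooden-lidded pigment jar, the turned wooden stamp and the standing two-layer soap block. Set each thing fully down in the pocket of its tray that is cut to its shape, upright as it stands now (the bar flat), and let go. Leave the clip-top jar and the two balm tins where they are.

Things in the scene. Friction and masses are not known exactly. Their poses are not given: they have to be found in the camera images.
- soap_bar: loose cut soap bar lying flat, a low rounded block 54 (its x) by 80 (its y) by 26 mm high, 0.1 kg; take it across the 54 mm sides, by the upper 15 mm, so that the fingers stay above the pocket's edge. Origin: centre of its underside, z up.
- dropper: loose small dropper bottle standing upright, 32 mm round by 97 mm high; round body up to 64 mm, above that a slim dropper cap about 20 mm wide that can be gripped from above, 0.045 kg; it stands in the middle part of the table, not the like ones along the back edge. Origin: centre of its underside, z up.
- pigment_jar: loose glass jar with a flat wooden lid, round, 49 mm across by 70 mm high (lid 47 mm across, from 58 mm up), no wire clip, 0.09 kg; it stands in the middle part of the table, not the like ones along the back edge. Origin: centre of its underside, z up.
- stamp: loose turned wooden soap stamp standing upright, waisted like a chess pawn, foot 36 mm round, head about 32 mm wide from 36 to 64 mm high, 0.05 kg. Origin: centre of its underside, z up.
- soap_block: loose two-layer soap block standing on end, 44 (its x) by 57 (its y) by 73 mm high, 0.15 kg; take it across the 44 mm sides. Origin: centre of its underside, z up.
- tray_two: wooden gift tray with TWO pockets, 106 by 196 mm, fixed, 14 mm high, felt-lined pockets 8 mm deep: their floor is 6 mm above the origin, which is the centre of the underside; y along the tray, x across, z up. Pockets, all at x = 0: rectangular, 68 (x) by 94 mm (y), centre at y = -31 mm; round, 46 mm across, centre at y = +55 mm.
- tray_three: wooden gift tray with THREE pockets, 106 by 236 mm, fixed, 14 mm high, felt-lined pockets 8 mm deep: their floor is 6 mm above the origin, which is the centre of the underside; y along the tray, x across, z up. Pockets, all at x = 0: large round, 63 mm across, centre at y = -70.5 mm; small round, 50 mm across, centre at y = -4 mm; rectangular, 58 (x) by 71 mm (y), centre at y = +66.5 mm.
- clip_jar: bystander, to be left alone: loose glass jar with wire clip and hinged lid, 78 x 63 x 81 mm high. Origin: centre of its underside, z up.
- tin_a: bystander, to be left alone: loose round flat screw-top tin, 74 mm across, 34 mm high. Origin: centre of its underside, z up.
- tin_b: bystander, to be left alone: a second tin just like it, 74 mm across, 34 mm high. Origin: centre of its underside, z up.
Things that resemble listed ones, but are neither listed nor needed, are in the scene too. Of the things that look like the dropper, take the one that is farthest to the robot's right at the start. What is shaped like the soap_bar but orange is not meant.

How it is judged:
By the outcome, as a careful person would: the job done as asked, in the order asked, and still so for the second after the job is handed in, with the robot touching nothing.
It also fails if it takes over 122 s, if anything falls off the work surface, if the arm or the gripper's body presses on something with over 40 N, if the wrist force passes 120 N, or if a joint passes its speed limit or range.

## Working session

There is one attempt and no reset: what is moved stays moved. The work goes in short steps, Python scripts to look and compute and a shell command to move; the robot and the scene stay as the last step left them, time stands still between calls to the robot, and variables do not carry over. Pictures are saved under pics/ and viewed, at most 14 in all, crops included, and the job is handed in when it is done.

```bash
mkdir -p pics; cat > h.py <<'E'
from workcell import robot
import numpy as np, cv2
from scipy.spatial.transform import Rotation as R
def pts(p):
    z=p["z_map"];K=np.array(p["intrinsics"]);h,w=z.shape
    u,v=np.meshgrid(np.arange(w),np.arange(h))
    d=np.stack([(u-K[0,2])/K[0,0],(v-K[1,2])/K[1,1]],-1).astype(float)
    s=d.copy()
    for _ in range(10): s=d/(1+p["k1"]*(s**2).sum(-1,keepdims=True))
    P=np.dstack([s,np.ones((h,w))])*z[...,None]
    W=P@np.array(p["rotation"]).T+np.array(p["origin"])
    W[z<=0]=np.nan
    return W
E
python3 - <<'E'
from h import *
s=robot.observe(); print({k:np.round(v,3) for k,v in s.items()}, robot.grasp_offset)
for c in ("top","side"):
    p=robot.read_camera(c); cv2.imwrite(f"pics/{c}0.png",cv2.resize(p["image"],(800,600)))
    np.save(f"{c}_pts.npy",pts(p)); print(c,np.round(p["origin"],0),np.round(p["rotation"],2).tolist())
    W=pts(p)
    for n in "soap_bar dropper pigment_jar stamp soap_block tray_two tray_three clip_jar tin_a".split():
        for o in robot.outline_of(p,n):
            q=W[o["mask"]]; q=q[~np.isnan(q[:,0])]
            if len(q)<5: continue
            t=q[q[:,2]>np.percentile(q[:,2],95)-8]
            print(n,round(o["p"],2),np.round(o["rect"]),"zmax",np.round(np.percentile(q[:,2],95)),"top mid",np.round((t.min(0)+t.max(0))/2),"ext",np.round(np.ptp(t,axis=0)))
E
```

```text
{'time': np.float64(0.0), 'joint_pos': array([ 1.088,  0.478,  0.022,  1.556, -0.012,  1.109, -0.083]), 'dq': array([ 0.001, -0.001, -0.002,  0.001,  0.   ,  0.001,  0.002]), 'joint_efforts': array([-2.0000e-03, -5.9644e+01,  1.6080e+00, -2.8119e+01,  1.3000e-02,
        9.0000e-03,  0.0000e+00]), 'tcp_pos': array([ 246.88 , -627.612,  230.329]), 'eef_rot': array([-3.14 ,  0.   ,  0.375]), 'ft_force': array([-0.111, -0.349, -0.422]), 'ft_torque': array([ 0.041, -0.028, -0.018]), 'grip_force': np.float64(0.0), 'gripper_width': np.float64(85.124)} 18.700000000000003Traceback (most recent call last):
  File "<stdin>", line 5, in <module>
  File "h.py", line 11, in pts
    W=P@np.array(p["rotation"]).T+np.array(p["origin"])
      ~~~~~~~~~~~~~~~~~~~~~~~~~~~^~~~~~~~~~~~~~~~~~~~~~
ValueError: operands could not be broadcast together with shapes (384,512) (3,)
```

View pics/top0.png

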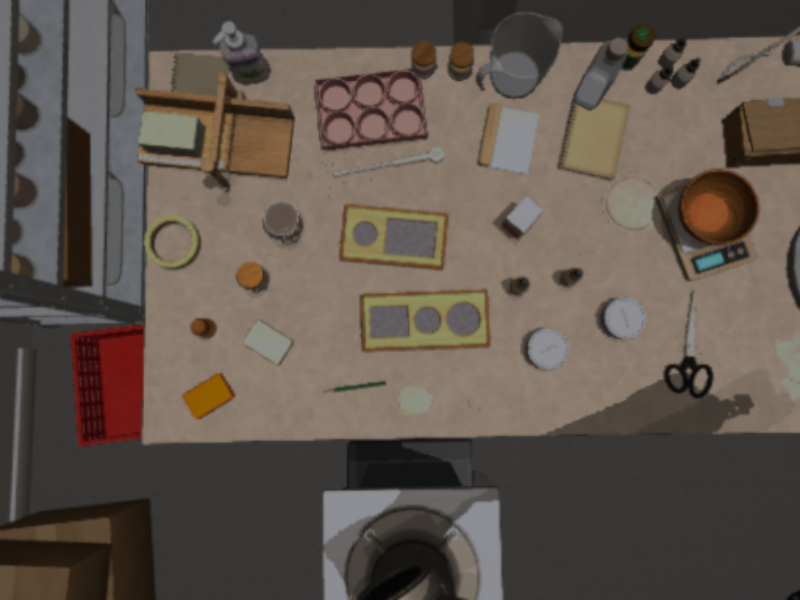

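The top view shows, at 800x600 scale: the two-pocket tray at (394,237) and the three-pocket tray at (425,320). Dropper candidates are at (519,285) and (571,276), the tins at (547,349) and (624,318), the light soap bar at (268,342) with the orange look-alike at (208,396). The pigment jar is probably at (250,275), the stamp at (202,327), the block at (522,217) and the clip jar at (282,220).

```bash
sed -i 's/W=P@np.array(p\["rotation"\]).T/M=R.from_euler("xyz",p["rotation"]).as_matrix(); W=P@M.T/' h.py
python3 - <<'E'
from h import *
for c in ("top","side"):
    p=robot.read_camera(c); print(c,np.round(p["origin"],0),np.round(p["rotation"],2).tolist()); im=p["image"]
    W=pts(p); np.save(f"{c}_pts.npy",W); cv2.imwrite(f"{c}_raw.png",im)
    if c=="side": cv2.imwrite("pics/side0.png",cv2.resize(im,(800,600)))
    for n in "soap_bar dropper pigment_jar stamp soap_block tray_two tray_three clip_jar tin_a".split():
        for o in robot.outline_of(p,n):
            q=W[o["mask"]]; q=q[~np.isnan(q[:,0])]
            if len(q)<5: continue
            t=q[q[:,2]>np.percentile(q[:,2],95)-8]
            print(n,round(o["p"],2),np.round(o["rect"]),"zmax",np.round(np.percentile(q[:,2],95)),"top mid",np.round((t.min(0)+t.max(0))/2),"ext",np.round(np.ptp(t,axis=0)), "rect",[np.round(a,1) for a in cv2.minAreaRect(t[:,:2].astype(np.float32))])
im=cv2.imread("top_raw.png"); a=im[160:200,310:390]; b=im[155:275,110:190]
cv2.imwrite("pics/drop.png",cv2.resize(a,(800,400),interpolation=cv2.INTER_CUBIC)); cv2.imwrite("pics/left.png",cv2.resize(b,(400,600),interpolation=cv2.INTER_CUBIC))
E
```

```text
top [ 354.    2. 1383.] [-3.03, 0.0, -1.59]
soap_bar 0.76 [173. 221.  35.  28.] zmax 29.0 top mid [419. 257.  26.] ext [81. 86. 11.] rect [array([419. , 257.5]), array([77.1, 51.8]), np.float64(57.0)]
soap_bar 0.76 [132. 252.  35.  27.] zmax 29.0 top mid [325. 366.  26.] ext [77. 89. 11.] rect [array([323.6, 365.4]), array([51.9, 79.6]), np.float64(30.9)]
dropper 0.69 [365. 177.  13.  12.] zmax 94.0 top mid [ 525. -299.   91.] ext [11. 12. 10.] rect [array([ 525.3, -300.5]), array([11.7, 10. ]), np.float64(68.4)]
dropper 0.58 [332. 184.  12.   7.] zmax 95.0 top mid [ 511. -205.   95.] ext [ 9.  9. 11.] rect [array([ 510.8, -205.5]), array([8.5, 8.6]), np.float64(88.4)]
pigment_jar 0.82 [164. 177.  23.  19.] zmax 74.0 top mid [538. 280.  71.] ext [43. 43. 11.] rect [array([538.1, 280.2]), array([42.8, 43.2]), np.float64(86.9)]
stamp 0.68 [132. 211.  15.  13.] zmax 64.0 top mid [446. 372.  61.] ext [25. 24.  9.] rect [array([445.7, 371.9]), array([23.1, 25.2]), np.float64(85.5)]
soap_block 0.64 [335. 140.  28.  30.] zmax 74.0 top mid [ 637. -212.   72.] ext [68. 63. 11.] rect [array([ 
[... 2145 characters left out ...]
363.9]), array([16.8, 20.1]), np.float64(47.4)]
tray_two 0.49 [302. 196.  34.  18.] zmax 16.0 top mid [ 446. -324.  161.] ext [404. 680. 306.] rect [array([ 417.2, -312.3]), array([782.2,  85.3]), np.float64(59.3)]
tray_three 0.66 [262. 208.  69.  40.] zmax 15.0 top mid [ 364. -247.  146.] ext [294. 661. 278.] rect [array([ 392. , -261.5]), array([703.9, 164.1]), np.float64(74.2)]
tin_a 0.76 [330. 266.  35.  31.] zmax 33.0 top mid [ 450. -396.   31.] ext [76. 76. 10.] rect [array([ 451.3, -395.8]), array([76.8, 70.3]), np.float64(58.7)]
tin_a 0.65 [277. 242.  32.  32.] zmax 34.0 top mid [ 399. -256.   31.] ext [74. 75.  9.] rect [array([ 398. , -255.7]), array([73.4, 75.5]), np.float64(6.5)]
```

View pics/side0.png

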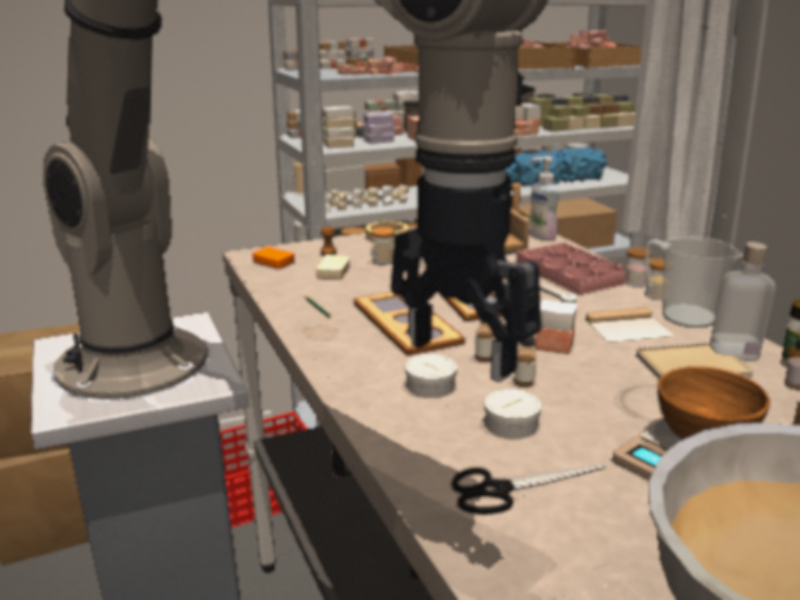

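View pics/drop.png

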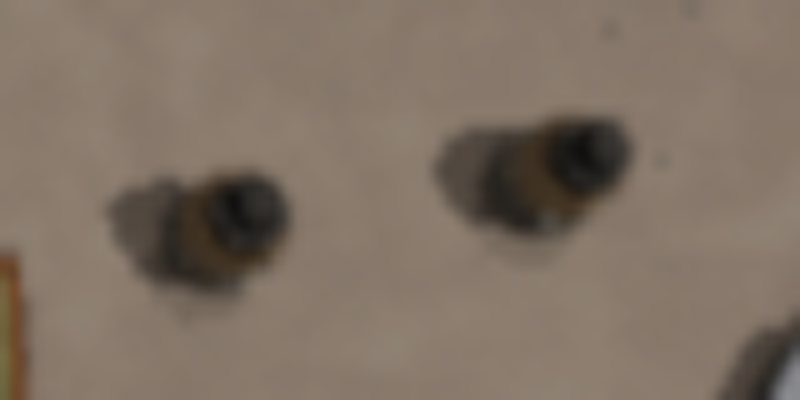

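View pics/left.png

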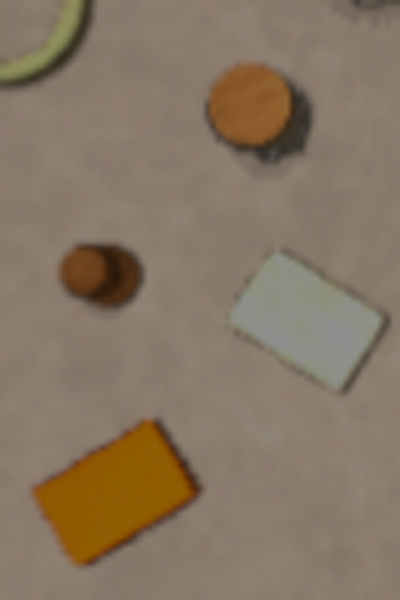

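Dropper candidates in the raw top image are (332,184), (365,177) and the black ones at the back edge around (425,50). The one meant is (365,177): it stands in the middle part and is farthest right (y ≈ -299), and the crop shows an amber bottle with a dark cap. The light bar at raw (173,221) is the soap_bar; the orange one at (132,252) is not. The jar with the plain wooden lid at raw (164,177) is the pigment jar.

```bash
cat > go.py <<'E'
# usage: go.py "x y z yaw, x y z yaw / ..."  groups(calls) by '/', rows by ','; prints shifts from start of each call
import sys; from h import *
s=robot.observe(); p=np.array(s["tcp_pos"]); y=np.degrees(s["eef_rot"][2])
print("now",np.round(p,1),round(y,1),np.round(np.degrees(s["eef_rot"]),1),"t",round(s["time"],2),"j",np.round(s["joint_pos"],2))
for g in sys.argv[1].split("/"):
    print("call")
    for w in g.split(","):
        w=np.array(list(map(float,w.split()))); d=w[:3]-p; a=np.radians(y)
        print("  %.3f %.3f %.3f 0 0 %.1f"%((d[0]*np.cos(a)+d[1]*np.sin(a))/1e3,(d[0]*np.sin(a)-d[1]*np.cos(a))/1e3,-d[2]/1e3,-(w[3]-y)))
    p,y=w[:3],w[3]
E
python3 - <<'E'
from h import *
W=np.load("top_pts.npy"); im=cv2.imread("top_raw.png")
sat=cv2.cvtColor(im,cv2.COLOR_BGR2HSV)[...,1]
for n,(c,r,w,h) in dict(two=(253,152,74,40),three=(273,203,84,38)).items():
    m=np.zeros(sat.shape,np.uint8); m[r-h//2+3:r+h//2-3,c-w//2+3:c+w//2-3]=1
    m&=(sat<70).astype(np.uint8)
    k,l,st,ce=cv2.connectedComponentsWithStats(m)
    for i in range(1,k):
        if st[i,4]>40:
            q=W[l==i]; q=q[~np.isnan(q[:,0])]; print(n,st[i,4],ce[i].round(1),np.round(np.median(q[:,2]),1),"mid",np.round((q.min(0)+q.max(0))/2,1),"mean",q.mean(0).round(1),[np.round(a,1) for a in cv2.minAreaRect(q[:,:2].astype(np.float32))])
def tr(o,yaw,y): a=np.radians(yaw); return np.round([o[0]-np.sin(a)*y,o[1]+np.cos(a)*y],1)
print([tr((612.1,23.4),-6.5,y) for y in (-31,55)],[tr((453.7,-31.6),1,y) for y in (-70.5,-4,66.5)])
E
python3 go.py "560 -150 230 40 / 419 257 150 57, 419 257 10 57"
```

```text
two 711 [262.3 152. ] 5.8 mid [611.3  -7.3   7.1] mean [610.6  -7.9   5.8] [array([610.7,  -8. ]), array([92.7, 67. ]), np.float64(83.6)]
two 177 [233.2 149.4] 5.3 mid [620.9  78.1   4.7] mean [620.3  77.5   5.3] [array([620.9,  78.1]), array([41.5, 41.7]), np.float64(0.2)]
three 355 [296.  203.8] 5.8 mid [ 455.5 -102.7    6.6] mean [ 456.  -102.7    5.9] [array([ 455.4, -102.8]), array([58.8, 58.8]), np.float64(89.0)]
three 476 [248.6 205.6] 5.9 mid [453.6  34.2   5.6] mean [453.5  35.    5.9] [array([453.8,  33.8]), array([70. , 55.9]), np.float64(88.6)]
three 222 [273.  204.7] 5.7 mid [454.  -36.    7.3] mean [454.8 -36.1   5.7] [array([453.9, -36. ]), array([46.6, 47. ]), np.float64(88.4)]
[array([608.6,  -7.4]), array([618.3,  78. ])] [array([ 454.9, -102.1]), array([453.8, -35.6]), array([452.5,  34.9])]
now [ 247.1 -628.2  231.3] 21.5 [180.   -0.   21.5] t 1.05 j [ 1.09  0.48  0.02  1.56 -0.01  1.11 -0.08]
call
  0.466 -0.330 0.001 0 0 -18.5
call
  0.154 -0.402 0.080 0 0 -17.0
  0.154 -0.402 0.220 0 0 -17.0
```

```bash
python3 -m creep '0 0.466 -0.330 0.001 0 0 -18.5;0 0.466 -0.330 0.001 0 0 -18.5;0 0.466 -0.330 0.001 0 0 -18.5;0 0.466 -0.330 0.001 0 0 -18.5;0 0.466 -0.330 0.001 0 0 -18.5;0 0.466 -0.330 0.001 0 0 -18.5;0 0.466 -0.330 0.001 0 0 -18.5;0 0.466 -0.330 0.001 0 0 -18.5' 40; python3 go.py "419 257 150 57"
```

```text
time: 2.05
tcp_pos: [522.0, -208.3, 230.8]
eef_rot: [3.141, -0.0, 0.697]
ft_force: [1.3, -0.4, -0.5]
gripper_width: 84.9
grip_force: 0.0
now [ 522.  -208.3  230.8] 40.0 [179.9  -0.   40. ] t 2.05 j [ 0.48  0.31 -0.25  1.82  0.09  1.03 -0.69]
call
  0.220 -0.423 0.081 0 0 -17.0
```

```bash
python3 -m creep '0 0.220 -0.423 0.081 0 0 -17;0 0.220 -0.423 0.081 0 0 -17;0 0.220 -0.423 0.081 0 0 -17;0 0.220 -0.423 0.081 0 0 -17;0 0.220 -0.423 0.081 0 0 -17;0 0.220 -0.423 0.081 0 0 -17;0 0.220 -0.423 0.081 0 0 -17;0 0.220 -0.423 0.081 0 0 -17'; python3 go.py "419 257 150 57,419 257 40 57,419 257 9 57"
python3 - <<'E'
from h import *
p=robot.read_camera("wrist"); W=pts(p)
for o in robot.outline_of(p,"soap_bar"):
    q=W[o["mask"]]; q=q[~np.isnan(q[:,0])]; t=q[q[:,2]>18]
    print(o["p"],o["rect"],np.percentile(q[:,2],90),[np.round(a,1) for a in cv2.minAreaRect(t[:,:2].astype(np.float32))])
E
```

```text
time: 3.05
tcp_pos: [417.1, 258.3, 149.4]
eef_rot: [3.142, -0.001, 0.996]
ft_force: [0.9, -0.4, -0.5]
gripper_width: 85.3
grip_force: 0.0
now [417.1 258.3 149.4] 57.1 [ 1.80e+02 -1.00e-01  5.71e+01] t 3.05 j [-0.21  0.33 -0.55  2.04  0.23  0.83 -1.47]
call
  -0.000 0.002 -0.001 0 0 0.1
  -0.000 0.002 0.109 0 0 0.1
  -0.000 0.002 0.140 0 0 0.1
0.74 [110.4, 139.6, 108.4, 86.2] 25.157732374713238 [array([325.7, 364.9]), array([53.6, 79. ]), np.float64(30.1)]
0.64 [257.9, 179.3, 56.1, 83.2] 25.136744594908485 [array([421.7, 257.5]), array([78.6, 52.5]), np.float64(57.1)]
```

```bash
python3 -m creep '0 0.001 0.003 0.060 0 0 0;0 0.001 0.003 0.110 0 0 0;0 0.001 0.003 0.140 0 0 0;0 0.001 0.003 0.140 0 0 0;1 0.001 0.003 0.140 0 0 0;1 0.001 0.003 0.140 0 0 0;1 0.001 0.003 0.140 0 0 0;1 0.001 0.003 0.140 0 0 0' 40; python3 go.py "420 257 110 57,610 -7.5 110 83.5/610 -7.5 30 83.5,610 -7.5 16 83.5"
```

```text
time: 4.15
tcp_pos: [422.2, 255.4, 11.2]
eef_rot: [3.14, -0.003, 0.994]
ft_force: [0.2, -0.8, 5.6]
gripper_width: 52.8
grip_force: 41.7
now [422.2 255.4  11.2] 56.9 [179.9  -0.2  56.9] t 4.15 j [-0.32  0.56 -0.43  2.12  0.44  0.55 -1.65]
call
  0.000 -0.003 -0.099 0 0 -0.1
  -0.118 0.301 -0.099 0 0 -26.6
call
  0.000 0.000 0.080 0 0 -0.0
  0.000 0.000 0.094 0 0 -0.0
```

```bash
python3 -m creep '1 0 0 -0.050 0 0 0;1 0 0 -0.100 0 0 -2;1 -0.118 0.301 -0.099 0 0 -26.5;1 -0.118 0.301 -0.099 0 0 -26.5;1 -0.118 0.301 -0.099 0 0 -26.5;1 -0.118 0.301 -0.099 0 0 -26.5;1 -0.118 0.301 -0.099 0 0 -26.5;1 -0.118 0.301 -0.099 0 0 -26.5'; python3 go.py "610 -7.5 30 83.5,610 -7.5 17 83.5,610 -7.5 16 83.5"
```

```text
time: 5.15
tcp_pos: [611.2, -13.9, 109.4]
eef_rot: [3.139, 0.002, 1.45]
ft_force: [-0.1, -0.0, -0.8]
gripper_width: 52.4
grip_force: 43.2
now [611.2 -13.9 109.4] 83.1 [1.799e+02 1.000e-01 8.310e+01] t 5.15 j [ 0.32  0.57 -0.54  1.79  0.37  0.89 -0.51]
call
  0.006 -0.002 0.079 0 0 -0.4
  0.006 -0.002 0.092 0 0 -0.4
  0.006 -0.002 0.093 0 0 -0.4
```

```bash
python3 -m creep '1 0 0 0 0 0 0;1 0 0 0.060 0 0 0;1 0 0 0.070 0 0 0'; python3 go.py "610 -7.5 18 83.5,610 -7.5 16 83.5,610 -7.5 130 83.5"
```

```text
time: 5.52
tcp_pos: [605.0, -6.0, 35.8]
eef_rot: [-3.134, 0.0, 1.46]
ft_force: [-0.8, -0.2, -0.8]
gripper_width: 52.8
grip_force: 43.2
now [605.   -6.   35.8] 83.7 [-179.6    0.    83.7] t 5.53 j [ 0.28  0.66 -0.5   1.83  0.44  0.77 -0.57]
call
  -0.001 0.005 0.018 0 0 0.2
  -0.001 0.005 0.020 0 0 0.2
  -0.001 0.005 -0.094 0 0 0.2
```

```bash
python3 -m creep '1 0 0 0 0 0 0;1 0 0 0 0 0 0'; python3 go.py "610 -7.5 18 83.5,610 -7.5 16 83.5"
```

```text
time: 5.78
tcp_pos: [610.2, -7.1, 40.5]
eef_rot: [3.139, -0.001, 1.458]
ft_force: [-0.5, 0.3, -1.4]
gripper_width: 52.4
grip_force: 43.2
now [610.2  -7.1  40.5] 83.5 [179.8  -0.   83.5] t 5.78 j [ 0.28  0.66 -0.5   1.83  0.44  0.77 -0.57]
call
  -0.000 -0.000 0.022 0 0 0.0
  -0.000 -0.000 0.024 0 0 0.0
```

```bash
python3 -m creep '1 0 0 0.015 0 0 0;1 0 0 0.024 0 0 0;1 0 0 0.024 0 0 0;1 0 0 0.024 0 0 0;0 0 0 0.024 0 0 0;0 0 0 0.024 0 0 0;0 0 0 -0.036 0 0 0;0 0 0 -0.096 0 0 0'; python3 go.py "525 -300 150 83/525 -300 36 83"
```

```text
time: 6.78
tcp_pos: [608.3, -8.2, 134.8]
eef_rot: [-3.139, -0.0, 1.457]
ft_force: [1.3, -0.2, 0.2]
gripper_width: 85.4
grip_force: 0.0
now [608.3  -8.2 134.8] 83.5 [-179.9   -0.    83.5] t 6.78 j [ 0.33  0.54 -0.57  1.77  0.35  0.93 -0.49]
call
  -0.299 -0.050 -0.015 0 0 0.5
call
  0.000 0.000 0.114 0 0 -0.0
```

```bash
python3 - <<'E'
from h import *
p=robot.read_camera("top"); W=pts(p)
cv2.imwrite("pics/top1.png",cv2.resize(p["image"][110:250,200:400],(800,560),interpolation=cv2.INTER_CUBIC))
for n in("soap_bar","dropper"):
  for o in robot.outline_of(p,n):
    q=W[o["mask"]]; q=q[~np.isnan(q[:,0])]; z=np.percentile(q[:,2],90); t=q[q[:,2]>z-8]
    print(n,o["p"],o["rect"],z,[np.round(a,1) for a in cv2.minAreaRect(t[:,:2].astype(np.float32))])
E
```

```text
soap_bar 0.62 [132.4, 253.8, 32.1, 28.9] 27.635064270555336 [array([323.5, 365.3]), array([51.6, 79.4]), np.float64(30.6)]
soap_bar 0.54 [334.4, 140.4, 25.3, 26.0] 73.72333096175494 [array([ 637.2, -213.6]), array([41.6, 59.3]), np.float64(48.8)]
dropper 0.6 [364.8, 176.9, 13.9, 10.9] 92.18770478801112 [array([ 526.2, -299.8]), array([11.7,  9.5]), np.float64(85.6)]
dropper 0.58 [335.5, 181.2, 6.4, 3.5] 95.74462412848943 [array([ 510.9, -205.3]), array([9.9, 6.7]), np.float64(64.9)]
dropper 0.28 [398.4, 203.2, 31.9, 25.3] 35.80279743542915 [array([ 450.2, -393.7]), array([70.1, 72.8]), np.float64(57.9)]
```

View pics/top1.png

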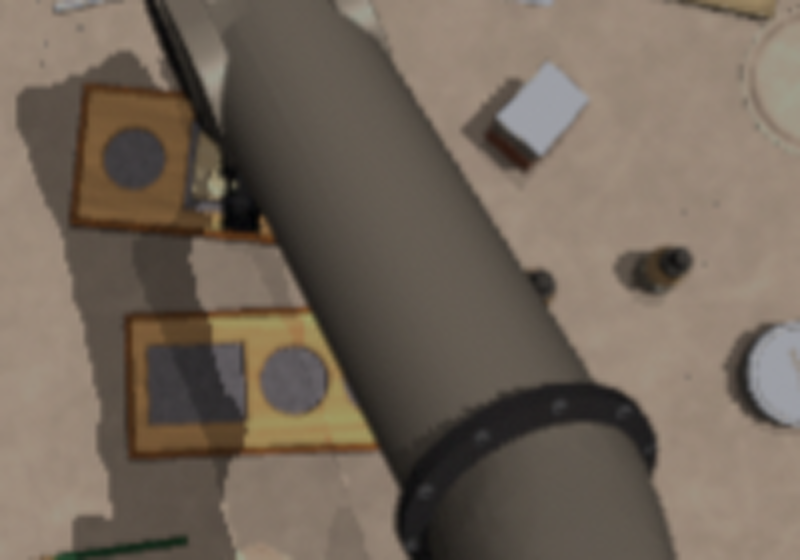

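The arm hides the bar, so I'll check it later. Dropper next.

```bash
python3 -m creep '0 -0.050 -0.009 -0.014 0 0 0;0 -0.300 -0.051 -0.014 0 0 0;0 -0.300 -0.051 -0.014 0 0 0;0 -0.300 -0.051 -0.014 0 0 0;0 -0.300 -0.051 -0.014 0 0 0;0 -0.300 -0.051 -0.014 0 0 0;0 -0.300 -0.051 -0.014 0 0 0;0 -0.300 -0.051 -0.014 0 0 0'; python3 go.py "525.5 -300 150 83.5,525.5 -300 36 83.5"
python3 - <<'E'
from h import *
p=robot.read_camera("wrist"); W=pts(p)
cv2.imwrite("pics/w1.png",p["image"])
for o in robot.outline_of(p,"dropper"):
    q=W[o["mask"]]; q=q[~np.isnan(q[:,0])]; z=np.percentile(q[:,2],95)
    for lo,hi in((80,110),(50,66)):
        t=q[(q[:,2]>lo)&(q[:,2]<hi)]
        if len(t): print(o["p"],o["rect"],z,np.round((t.min(0)+t.max(0))/2,1),np.ptp(t,axis=0).round(1))
E
```

```text
time: 7.92
tcp_pos: [524.8, -298.2, 147.8]
eef_rot: [-3.141, -0.001, 1.46]
ft_force: [-0.1, 0.3, 0.0]
gripper_width: 85.1
grip_force: 0.0
now [ 524.8 -298.2  147.8] 83.6 [-1.80e+02 -1.00e-01  8.36e+01] t 7.92 j [ 0.81  0.5  -0.53  1.78  0.3   0.94  0.05]
call
  -0.002 0.001 -0.002 0 0 0.1
  -0.002 0.001 0.112 0 0 0.1
0.96 [260.7, 193.5, 36.2, 56.0] 94.70789634754495 [ 528.8 -301.1   88.4] [13.9 13.7 16.8]
0.96 [260.7, 193.5, 36.2, 56.0] 94.70789634754495 [ 529.2 -298.7   57.9] [27.7 21.3 15.7]
0.7 [231.3, 81.6, 39.8, 42.0] 95.11469267847625 [ 514.5 -208.5   89. ] [17.  14.2 17.8]
0.7 [231.3, 81.6, 39.8, 42.0] 95.11469267847625 [ 514.4 -207.8   57.9] [29.2 26.8 15.8]
```

View pics/w1.png

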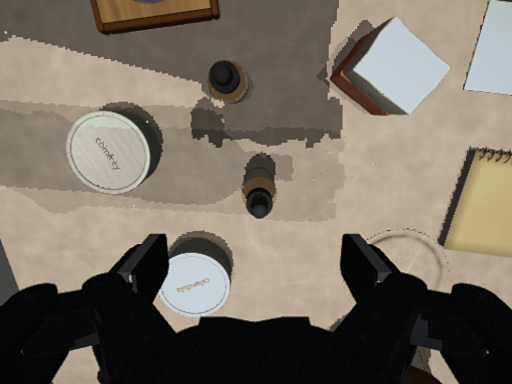

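The wrist view shows the dropper at (260,195), centred between the fingers, with the look-alike behind it at (228,82).

```bash
python3 -m creep '0 -0.001 0.002 0.060 0 0 0;0 -0.001 0.002 0.114 0 0 0;0 -0.001 0.002 0.114 0 0 0;1 -0.001 0.002 0.114 0 0 0;1 -0.001 0.002 0.114 0 0 0;1 -0.001 0.002 0.114 0 0 0;1 -0.001 0.002 0.114 0 0 0;1 -0.001 0.002 0.114 0 0 0' 30; python3 go.py "619.5 78 155 83.5/619.5 78 43 83.5"
```

```text
time: 9.02
tcp_pos: [527.4, -302.4, 36.4]
eef_rot: [3.139, 0.001, 1.457]
ft_force: [-1.7, 0.6, 7.0]
gripper_width: 29.1
grip_force: 29.2
now [ 527.4 -302.4   36.4] 83.5 [1.798e+02 1.000e-01 8.350e+01] t 9.03 j [ 0.76  0.65 -0.46  1.84  0.41  0.75 -0.04]
call
  0.388 0.048 -0.119 0 0 -0.0
call
  0.000 0.000 0.112 0 0 -0.0
```

```bash
python3 -m creep '1 0 0 -0.060 0 0 0;1 0 0 -0.115 0 0 0;1 0.388 0.048 -0.119 0 0 0;1 0.388 0.048 -0.119 0 0 0;1 0.388 0.048 -0.119 0 0 0;1 0.388 0.048 -0.119 0 0 0;1 0.388 0.048 -0.119 0 0 0;1 0.388 0.048 -0.119 0 0 0'; python3 -m creep '1 0.025 0.003 0 0 0 0;1 0.025 0.003 0 0 0 0;1 0.025 0.003 0 0 0 0'; python3 go.py "619.5 78 60 83.5, 619.5 78 43 83.5"
```

```text
time: 10.02
tcp_pos: [614.5, 64.4, 153.9]
eef_rot: [3.141, 0.0, 1.456]
ft_force: [1.9, -0.3, -0.6]
gripper_width: 29.1
grip_force: 30.3
time: 10.4
tcp_pos: [619.9, 85.6, 153.2]
eef_rot: [-3.142, 0.001, 1.455]
ft_force: [0.4, -0.2, -0.4]
gripper_width: 28.9
grip_force: 30.3
now [619.9  85.6 153.2] 83.4 [-1.80e+02  1.00e-01  8.34e+01] t 10.4 j [ 0.19  0.54 -0.59  1.72  0.35  0.99 -0.64]
call
  -0.008 0.000 0.093 0 0 -0.1
  -0.008 0.000 0.110 0 0 -0.1
```

```bash
python3 -m creep '1 -0.008 0 0.050 0 0 0;1 -0.008 0 0.090 0 0 0;1 -0.008 0 0.090 0 0 0;1 -0.008 0 0.090 0 0 0'; python3 go.py "619.5 78 42 83.5"
python3 - <<'E'
from h import *
p=robot.read_camera("wrist"); cv2.imwrite("pics/w2.png",p["image"])
E
```

```text
time: 10.9
tcp_pos: [620.1, 78.7, 64.8]
eef_rot: [3.14, -0.0, 1.455]
ft_force: [0.0, -0.1, -0.2]
gripper_width: 29.2
grip_force: 30.3
now [620.1  78.7  64.8] 83.4 [179.9  -0.   83.4] t 10.9 j [ 0.17  0.65 -0.54  1.78  0.43  0.83 -0.7 ]
call
  -0.001 -0.000 0.023 0 0 -0.1
```

View pics/w2.png

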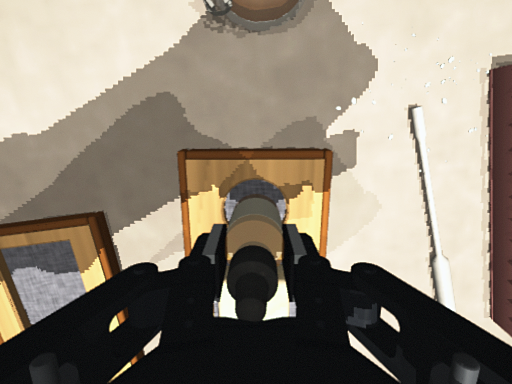

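The bottle hangs upright over the round pocket at (255,205).

```bash
python3 -m creep '1 0 0 0.015 0 0 0;1 0 0 0.0225 0 0 0;1 0 0 0.0225 0 0 0;0.5 0 0 0.0225 0 0 0;0.5 0 0 0.0225 0 0 0;0 0 0 0.0225 0 0 0;0 0 0 -0.038 0 0 0;0 0 0 -0.100 0 0 0'; python3 go.py "538 280 170 84/538 280 28 84"
```

```text
time: 11.95
tcp_pos: [618.3, 79.3, 163.8]
eef_rot: [-3.139, 0.0, 1.457]
ft_force: [1.0, 0.0, 0.3]
gripper_width: 85.2
grip_force: 0.0
now [618.3  79.3 163.8] 83.5 [-179.9    0.    83.5] t 11.95 j [ 0.21  0.53 -0.6   1.71  0.34  1.   -0.63]
call
  0.190 -0.103 -0.006 0 0 -0.5
call
  0.000 0.000 0.142 0 0 -0.0
```

```bash
python3 -m creep '0 0.191 -0.103 0 0 0 -36.5;0 0.191 -0.103 0 0 0 -36.5;0 0.191 -0.103 0 0 0 -36.5;0 0.191 -0.103 0 0 0 -36.5;0 0.191 -0.103 0 0 0 -36.5;0 0.191 -0.103 0 0 0 -36.5'; python3 go.py "538 280 160 120,538 280 28 120"
python3 - <<'E'
from h import *
p=robot.read_camera("wrist"); W=pts(p)
cv2.imwrite("pics/w3.png",p["image"])
for n in ("pigment_jar","clip_jar"):
  for o in robot.outline_of(p,n):
    q=W[o["mask"]]; q=q[~np.isnan(q[:,0])]; z=np.percentile(q[:,2],90); t=q[q[:,2]>z-8]
    print(n,o["p"],o["rect"],z,np.round((t.min(0)+t.max(0))/2,1),np.ptp(t,axis=0).round(1))
p=robot.read_camera("top"); W=pts(p); im=p["image"]
cv2.imwrite("pics/top2.png",cv2.resize(im[110:250,100:300],(800,560),interpolation=cv2.INTER_CUBIC))
a=np.linalg.norm
for n,c in(("two rect",(610,-7.5)),):
    q=W[(abs(W[...,0]-c[0])<40)&(abs(W[...,1]-c[1])<55)&(W[...,2]>24)&(W[...,2]<40)]
    print(n,len(q),q.mean(0),[np.round(x,1) for x in cv2.minAreaRect(q[:,:2].astype(np.float32))])
E
```

```text
time: 12.7
tcp_pos: [539.4, 279.0, 162.8]
eef_rot: [-3.141, 0.001, 2.091]
ft_force: [-0.6, 0.1, 0.1]
gripper_width: 85.4
grip_force: 0.0
now [539.4 279.  162.8] 119.8 [-1.799e+02  1.000e-01  1.198e+02] t 12.7 j [-0.01  0.55 -0.77  1.75  0.45  1.02 -0.43]
call
  0.002 -0.001 0.003 0 0 -0.2
  0.002 -0.001 0.135 0 0 -0.2
pigment_jar 0.96 [256.5, 182.4, 56.8, 65.9] 70.26063118395827 [539.9 279.8  67.2] [46.4 46.2  9.4]
clip_jar 0.92 [314.6, 278.1, 80.9, 90.9] 78.6637611692862 [626.5 244.5 128.7] [ 91.1  97.5 116.1]
two rect 465 [606.86377799  -5.78016919  29.75578518] [array([606.9,  -5.7]), array([78.8, 52.8]), np.float64(83.6)]
```

View pics/top2.png

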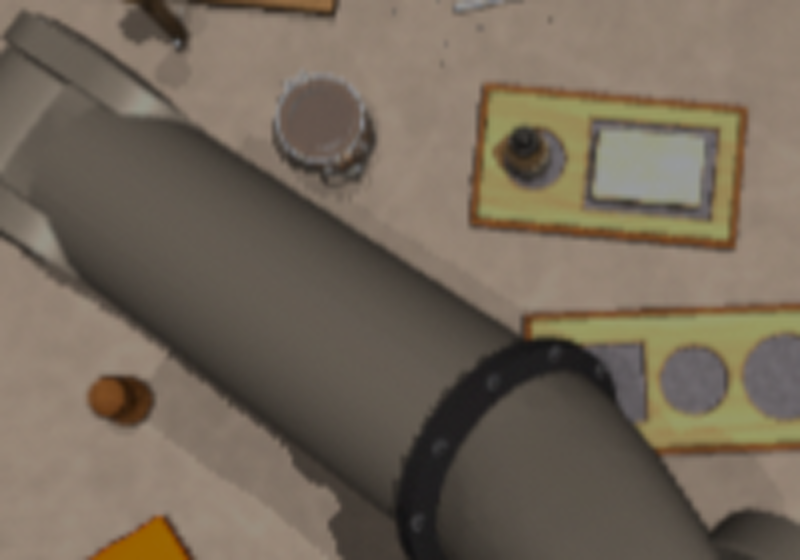

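The top crop shows the bar square in its pocket at (650,168) and the dropper standing in the round pocket at (530,150). Jar next.

```bash
python3 -m creep '0 0 0.001 0.060 0 0 0;0 0 0.001 0.115 0 0 0;0 0 0.001 0.136 0 0 0;0 0 0.001 0.136 0 0 0;1 0 0.001 0.136 0 0 0;1 0 0.001 0.136 0 0 0;1 0 0.001 0.136 0 0 0;1 0 0.001 0.136 0 0 0' 35; python3 go.py "538 280 130 120,455 -102.5 130 91/455 -102.5 35 91"
```

```text
time: 13.9
tcp_pos: [540.4, 282.2, 29.3]
eef_rot: [3.138, 0.0, 2.094]
ft_force: [-0.2, -1.4, 6.7]
gripper_width: 45.4
grip_force: 35.1
now [540.4 282.2  29.3] 120.0 [179.8   0.  120. ] t 13.9 j [-0.1   0.72 -0.67  1.82  0.6   0.81 -0.55]
call
  -0.001 -0.003 -0.101 0 0 -0.0
  -0.291 -0.266 -0.101 0 0 29.0
call
  0.000 0.000 0.095 0 0 -0.0
```

```bash
python3 -m creep '1 0 0 -0.050 0 0 0;1 0 0 -0.100 0 0 2;1 -0.290 -0.265 -0.101 0 0 29;1 -0.290 -0.265 -0.101 0 0 29;1 -0.290 -0.265 -0.101 0 0 29;1 -0.290 -0.265 -0.101 0 0 29;1 -0.290 -0.265 -0.101 0 0 29;1 -0.290 -0.265 -0.101 0 0 29'; python3 -m creep '1 -0.018 0.001 0 0 0 0;1 -0.018 0.001 0 0 0 0;1 -0.018 0.001 0 0 0 0'; python3 go.py "455 -102.5 50 91, 455 -102.5 35 91"
```

```text
time: 14.9
tcp_pos: [458.2, -86.7, 129.2]
eef_rot: [3.14, 0.001, 1.588]
ft_force: [2.0, -0.4, -1.1]
gripper_width: 45.7
grip_force: 36.7
time: 15.28
tcp_pos: [460.2, -101.3, 128.7]
eef_rot: [3.141, -0.0, 1.59]
ft_force: [0.0, 1.1, -2.1]
gripper_width: 45.8
grip_force: 36.7
now [ 460.2 -101.3  128.7] 91.1 [179.9  -0.   91.1] t 15.28 j [ 0.63  0.35 -0.64  2.09  0.29  0.78 -0.17]
call
  -0.001 -0.005 0.079 0 0 0.1
  -0.001 -0.005 0.094 0 0 0.1
```

```bash
python3 -m creep '1 -0.001 -0.004 0.050 0 0 0;1 -0.001 -0.004 0.070 0 0 0;1 -0.001 -0.004 0.070 0 0 0;1 -0.001 -0.004 0.070 0 0 0'; python3 go.py "455 -102.5 34.5 91"
```

```text
time: 15.78
tcp_pos: [456.8, -102.8, 59.1]
eef_rot: [3.14, -0.0, 1.59]
ft_force: [0.9, -1.2, -0.7]
gripper_width: 45.9
grip_force: 36.6
now [ 456.8 -102.8   59.1] 91.1 [179.9  -0.   91.1] t 15.78 j [ 0.56  0.46 -0.57  2.15  0.41  0.64 -0.28]
call
  0.000 -0.002 0.025 0 0 0.1
```

```bash
python3 -m creep '1 0 -0.001 0.015 0 0 0;1 0 -0.001 0.0245 0 0 0;1 0 -0.001 0.0245 0 0 0;1 0 -0.001 0.0245 0 0 0;0 0 -0.001 0.0245 0 0 0;0 0 -0.001 0.0245 0 0 0;0 0 -0.001 -0.036 0 0 0;0 0 -0.001 -0.096 0 0 0'; python3 go.py "446 150 160 91,446 371 130 91"
python3 - <<'E'
from h import *
p=robot.read_camera("wrist"); W=pts(p); q=W[(abs(W[...,0]-455)<45)&(abs(W[...,1]+102)<45)&(W[...,2]>60)&(W[...,2]<85)]
if len(q): print(len(q),np.median(q[:,2]),(q.min(0)+q.max(0))/2,np.ptp(q,axis=0))
E
```

```text
time: 16.77
tcp_pos: [454.2, -103.6, 155.0]
eef_rot: [-3.14, -0.001, 1.588]
ft_force: [1.5, -1.8, 0.4]
gripper_width: 85.1
grip_force: 0.0
now [ 454.2 -103.6  155. ] 91.0 [-1.799e+02 -1.000e-01  9.100e+01] t 16.77 j [ 0.68  0.31 -0.68  2.08  0.25  0.84 -0.13]
call
  0.254 -0.004 -0.005 0 0 -0.0
  0.475 0.000 0.025 0 0 -0.0
2543 75.53410475153896 [ 455.28680449 -105.00605604   71.49701547] [45.44985809 45.59593375 12.06033575]
```

The jar is seated: its top is at 75.5 mm and it is centred in the pocket. Stamp next.

```bash
python3 -m creep '0 0.475 0.001 0.010 0 0 0;0 0.475 0.001 0.010 0 0 0;0 0.475 0.001 0.010 0 0 0;0 0.475 0.001 0.010 0 0 0;0 0.475 0.001 0.010 0 0 0;0 0.475 0.001 0.010 0 0 0;0 0.475 0.001 0.010 0 0 0;0 0.475 0.001 0.010 0 0 0'; python3 -m creep '0 0 0 0 0 0 0;0 0 0 0 0 0 0'; python3 go.py "446 371 30 91"
python3 - <<'E'
from h import *
p=robot.read_camera("wrist"); W=pts(p)
for n in ("stamp",):
  for o in robot.outline_of(p,n):
    q=W[o["mask"]]; q=q[~np.isnan(q[:,0])]; z=np.percentile(q[:,2],90)
    for lo,hi in((55,70),(36,70)):
      t=q[(q[:,2]>lo)&(q[:,2]<hi)]
      if len(t): print(n,o["p"],o["rect"],z,np.round((t.min(0)+t.max(0))/2,1),np.ptp(t,axis=0).round(1))
E
```

```text
time: 17.82
tcp_pos: [446.6, 374.7, 144.1]
eef_rot: [-3.141, -0.002, 1.591]
ft_force: [0.1, -0.7, -0.2]
gripper_width: 85.4
grip_force: 0.0
time: 18.08
tcp_pos: [447.8, 370.0, 143.7]
eef_rot: [-3.141, 0.001, 1.587]
ft_force: [-0.1, -1.3, -0.9]
gripper_width: 85.3
grip_force: 0.0
now [447.8 370.  143.7] 90.9 [-1.80e+02  1.00e-01  9.09e+01] t 18.07 j [-0.24  0.53 -0.74  1.83  0.43  0.95 -1.15]
call
  0.001 -0.002 0.114 0 0 -0.1
stamp 0.65 [257.8, 182.1, 33.1, 44.9] 62.02658386870402 [449.8 374.9  59.6] [28.2 26.2  9. ]
stamp 0.65 [257.8, 182.1, 33.1, 44.9] 62.02658386870402 [449.8 375.5  55.6] [30.8 27.5 16.9]
```

```bash
python3 -m creep '0 0.003 0.001 0.055 0 0 0;0 0.003 0.001 0.100 0 0 0;0 0.003 0.001 0.114 0 0 0;0 0.003 0.001 0.114 0 0 0;1 0.003 0.001 0.114 0 0 0;1 0.003 0.001 0.114 0 0 0;1 0.003 0.001 0.114 0 0 0;1 0.003 0.001 0.114 0 0 0' 30; python3 go.py "454 -36 130 91"
```

```text
time: 19.18
tcp_pos: [449.1, 374.6, 31.2]
eef_rot: [3.14, -0.001, 1.588]
ft_force: [-0.4, -1.9, 5.9]
gripper_width: 28.4
grip_force: 29.1
now [449.1 374.6  31.2] 91.0 [179.9  -0.   91. ] t 19.18 j [-0.32  0.68 -0.64  1.88  0.57  0.77 -1.26]
call
  -0.411 -0.002 -0.099 0 0 -0.0
```

```bash
python3 -m creep '1 0 0 -0.050 0 0 0;1 0 0 -0.099 0 0 0;1 -0.410 -0.002 -0.099 0 0 0;1 -0.410 -0.002 -0.099 0 0 0;1 -0.410 -0.002 -0.099 0 0 0;1 -0.410 -0.002 -0.099 0 0 0;1 -0.410 -0.002 -0.099 0 0 0;1 -0.410 -0.002 -0.099 0 0 0'; python3 -m creep '1 -0.035 0 0 0 0 0;1 -0.035 0 0 0 0 0;1 -0.035 0 0 0 0 0'; python3 go.py "454 -36 60 91"
```

```text
time: 20.18
tcp_pos: [453.2, -2.9, 129.6]
eef_rot: [3.141, 0.0, 1.588]
ft_force: [0.5, -0.3, -0.7]
gripper_width: 28.2
grip_force: 29.8
time: 20.55
tcp_pos: [453.9, -35.0, 129.4]
eef_rot: [3.141, -0.0, 1.588]
ft_force: [1.2, 0.2, -0.3]
gripper_width: 28.0
grip_force: 29.8
now [453.9 -35.  129.4] 91.0 [180.  -0.  91.] t 20.55 j [ 0.57  0.34 -0.73  2.12  0.32  0.79 -0.35]
call
  -0.001 0.000 0.069 0 0 0.0
```

```bash
python3 -m creep '1 -0.001 0 0.050 0 0 0;1 -0.001 0 0.080 0 0 0;1 -0.001 0 0.080 0 0 0;1 -0.001 0 0.0925 0 0 0;1 -0.001 0 0.0925 0 0 0;1 -0.001 0 0.0925 0 0 0'; python3 -m creep '0.5 0 0 0 0 0 0;0.5 0 0 0 0 0 0;0 0 0 0 0 0 0;0 0 0 -0.060 0 0 0;0 0 0 -0.120 0 0 0'; python3 go.py "637 -213 155 139.5"
python3 - <<'E'
from h import *
p=robot.read_camera("wrist"); W=pts(p); q=W[(abs(W[...,0]-454)<30)&(abs(W[...,1]+36)<30)&(W[...,2]>55)&(W[...,2]<85)]
if len(q): print(len(q),np.percentile(q[:,2],90),(q.min(0)+q.max(0))/2,np.ptp(q,axis=0))
E
```

```text
time: 21.3
tcp_pos: [454.4, -36.7, 37.3]
eef_rot: [3.14, 0.0, 1.588]
ft_force: [-0.2, -0.2, -0.8]
gripper_width: 28.0
grip_force: 30.0
time: 21.92
tcp_pos: [453.2, -36.6, 157.7]
eef_rot: [-3.14, -0.001, 1.588]
ft_force: [0.9, -1.4, -0.6]
gripper_width: 85.6
grip_force: 0.0
now [453.2 -36.6 157.7] 91.0 [-1.799e+02 -1.000e-01  9.100e+01] t 21.93 j [ 0.62  0.3  -0.77  2.1   0.28  0.85 -0.3 ]
call
  -0.180 0.181 0.003 0 0 -48.5
963 68.24842186847232 [455.1254977  -35.72144795  62.76051188] [29.89958069 28.84287399 15.45908107]
```

The stamp stands in its pocket. Block next.

```bash
python3 -m creep '0 -0.180 0.181 0 0 0 -48.5;0 -0.180 0.181 0 0 0 -48.5;0 -0.180 0.181 0 0 0 -48.5;0 -0.180 0.181 0 0 0 -48.5;0 -0.180 0.181 0 0 0 -48.5;0 -0.180 0.181 0 0 0 -48.5;0 -0.180 0.181 0 0 0 -48.5;0 -0.180 0.181 0 0 0 -48.5'; python3 go.py "637 -213 26 139.5"
python3 - <<'E'
from h import *
p=robot.read_camera("wrist"); W=pts(p); cv2.imwrite("pics/w5.png",p["image"])
q=W[(abs(W[...,0]-637)<55)&(abs(W[...,1]+213)<55)&(W[...,2]>66)&(W[...,2]<80)]
print(len(q),np.median(q[:,2]),[np.round(x,1) for x in cv2.minAreaRect(q[:,:2].astype(np.float32))])
E
```

```text
time: 22.98
tcp_pos: [637.5, -212.9, 157.1]
eef_rot: [-3.141, 0.0, 2.435]
ft_force: [0.3, 0.6, -0.0]
gripper_width: 85.2
grip_force: 0.0
now [ 637.5 -212.9  157.1] 139.5 [-180.     0.   139.5] t 22.98 j [ 0.77  0.68 -0.81  1.59  0.53  1.11  0.69]
call
  0.000 -0.000 0.131 0 0 -0.0
3230 71.17766048974924 [array([ 639.8, -214.4]), array([42.4, 56.5]), np.float64(48.0)]
```

View pics/w5.png

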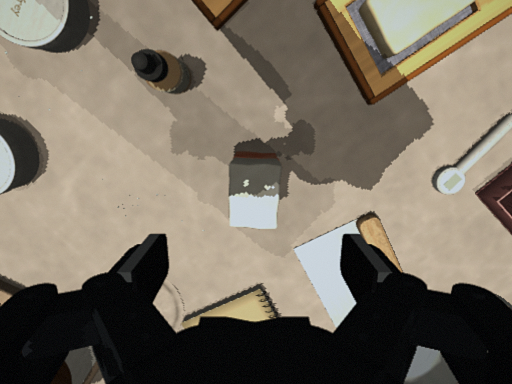

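The block at (254,190) is centred between the open fingers and square to them.

```bash
python3 -m creep '0 -0.001 0 0.055 0 0 1;0 -0.001 0 0.110 0 0 1;0 -0.001 0 0.131 0 0 1;0 -0.001 0 0.131 0 0 1;1 -0.001 0 0.131 0 0 1;1 -0.001 0 0.131 0 0 1;1 -0.001 0 0.131 0 0 1;1 -0.001 0 0.131 0 0 1' 45; python3 go.py "620 -150 146 115,453 35 146 91"
```

```text
time: 24.02
tcp_pos: [640.0, -214.7, 27.9]
eef_rot: [3.14, 0.003, 2.417]
ft_force: [-1.5, 0.1, 7.7]
gripper_width: 43.3
grip_force: 46.3
now [ 640.  -214.7   27.9] 138.5 [179.9   0.2 138.5] t 24.02 j [ 0.71  0.82 -0.72  1.65  0.65  0.92  0.59]
call
  0.058 0.035 -0.118 0 0 23.5
  0.306 0.063 -0.118 0 0 47.5
```

```bash
python3 -m creep '1 0 0 -0.060 0 0 0;1 0 0 -0.110 0 0 1;1 0.306 0.062 -0.118 0 0 47.5;1 0.306 0.062 -0.118 0 0 47.5;1 0.306 0.062 -0.118 0 0 47.5;1 0.306 0.062 -0.118 0 0 47.5;1 0.306 0.062 -0.118 0 0 47.5;1 0.306 0.062 -0.118 0 0 47.5'; python3 -m creep '1 0 0 0 0 0 0;1 0 0 0 0 0 0'; python3 go.py "453 35 60 91"
```

```text
time: 25.02
tcp_pos: [448.0, 38.5, 144.5]
eef_rot: [3.141, 0.001, 1.595]
ft_force: [0.2, -0.7, -1.5]
gripper_width: 43.3
grip_force: 46.1
time: 25.28
tcp_pos: [451.5, 33.8, 143.8]
eef_rot: [3.141, -0.0, 1.586]
ft_force: [0.1, -0.5, -0.7]
gripper_width: 43.3
grip_force: 46.0
now [451.5  33.8 143.8] 90.9 [180.   -0.   90.9] t 25.27 j [ 0.46  0.32 -0.77  2.11  0.31  0.82 -0.49]
call
  0.001 0.002 0.084 0 0 -0.1
```

```bash
python3 -m creep '1 0.001 0.002 0.050 0 0 0;1 0.001 0.002 0.090 0 0 0;1 0.001 0.002 0.090 0 0 0;1 0.001 0.002 0.111 0 0 0;1 0.001 0.002 0.111 0 0 0;1 0.001 0.002 0.1115 0 0 0'; python3 -m creep '0.4 0 0 0 0 0 0;0.4 0 0 0 0 0 0;0 0 0 0 0 0 0;0 0 0 -0.060 0 0 0;0 0 0 -0.120 0 0 0'; python3 -m creep '0 -0.045 -0.010 -0.050 0 0 0;0 -0.200 -0.010 -0.080 0 0 0;0 -0.350 -0.010 -0.080 0 0 0;0 -0.350 0 -0.080 0 0 0;0 -0.350 0 -0.080 0 0 0;0 -0.350 0 -0.080 0 0 0;0 -0.350 0 -0.080 0 0 0;0 -0.350 0 -0.080 0 0 0'
python3 - <<'E'
from h import *
p=robot.read_camera("top"); W=pts(p); cv2.imwrite("pics/top9.png",cv2.resize(p["image"][110:250,100:300],(800,560),interpolation=cv2.INTER_CUBIC))
for n,c,r,zl in(("bar",(610,-7.5),50,24),("drop",(619.5,78),25,50),("jar",(455,-102.5),35,60),("stamp",(454,-36),28,45),("block",(453,35),42,60)):
    q=W[(np.hypot(W[...,0]-c[0],W[...,1]-c[1])<r)&(W[...,2]>zl)&(W[...,2]<115)]
    if len(q): print(n,len(q),np.percentile(q[:,2],90).round(1),[np.round(x,1) for x in cv2.minAreaRect(q[:,:2].astype(np.float32))])
E
```

```text
time: 26.02
tcp_pos: [453.7, 35.6, 33.4]
eef_rot: [3.14, 0.0, 1.587]
ft_force: [-0.3, 0.2, -0.8]
gripper_width: 43.5
grip_force: 45.6
time: 26.65
tcp_pos: [451.9, 36.1, 153.2]
eef_rot: [-3.139, -0.001, 1.588]
ft_force: [1.6, -0.5, 0.5]
gripper_width: 85.4
grip_force: 0.0
time: 27.65
tcp_pos: [458.5, -313.2, 231.9]
eef_rot: [-3.141, -0.001, 1.588]
ft_force: [1.1, 0.6, 0.7]
gripper_width: 85.6
grip_force: 0.0
bar 463 33.0 [array([606.9,  -5.6]), array([78.8, 52.4]), np.float64(84.6)]
drop 94 98.2 [array([615.9,  79.4]), array([26.4, 29.5]), np.float64(22.6)]
jar 229 78.1 [array([ 451.8, -103.3]), array([44.8, 44.4]), np.float64(44.4)]
stamp 101 69.3 [array([452.8, -34.6]), array([28.2, 28.6]), np.float64(87.7)]
block 315 80.2 [array([451.6,  37.7]), array([55.4, 42.1]), np.float64(89.0)]
```

View pics/top9.png

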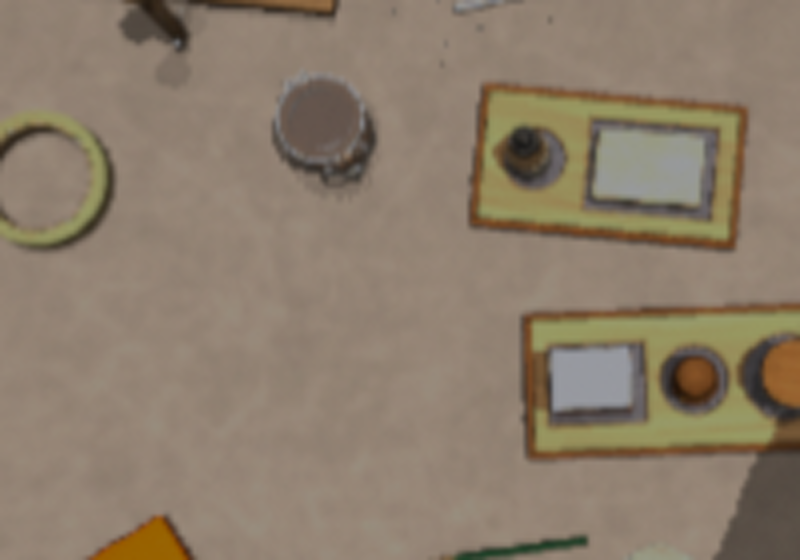

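All five are seated: each stands about 6 mm higher than on the table, within its pocket and upright. The robot is clear.

```bash
python3 -m creep '0 0 0 0 0 0 0;0 0 0 0 0 0 0'; python3 -c "
from workcell import robot
print(robot.finish_job())"
```

```text
time: 27.95
tcp_pos: [458.8, -313.0, 232.4]
eef_rot: [-3.142, 0.0, 1.59]
ft_force: [-0.3, 0.5, 0.8]
gripper_width: 85.6
grip_force: 0.0
the job is handed in; nothing more can be done
None
```

I filled both trays and handed the job in at about 28 s: the last camera check showed all five things upright (the bar flat) and released in their pockets, and I never reached for the clip-top jar or the tins, though the hand-in gave no verdict.

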